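Clamp a stuck jar in the quick-release vise

ROBOT

A 6-joint arm with a two-finger parallel gripper is mounted at the origin on a cart in front of the work surface, level with it; the furniture and walls round the work are solid. World frame = base frame: x ahead of the robot, y to its left, z up, the work surface at z = 0. Lengths are in mm, angles in rad, forces in N, time in s.
With the tool pointing down it reaches from about 275 to 825 mm from the base axis. Payload 4.9 kg.
Tool frame: the origin (TCP) lies midway between the tips of the shut fingers; the grasp point (between the pads) lies 19 mm behind it (ctrl.tcp_to_grasp is the z of the grasp point in the tool frame, in mm); z points along the fingers, y is the line along which they close (so a half turn about z gives the same grasp; the last joint's range is limited). The gripper opens to 85 mm and grips with 20 to 120 N. Pads are 22 mm wide; open, the fingers measure 114 mm over their backs; the gripper's body (76 mm by 85 mm) begins 54 mm behind the grasp point. The pads swing forward as they close: fully open they stand 13 mm farther back than shut.
Start: joints at [-1.472, 0.326, -0.193, 1.052, 0, 1.437], TCP at [126.897, -535.178, 231.281] pointing down, gripper open.
Joint ranges: [-2.65, 2.65], [-0.97, 1.79], [-1.3, 1.35], [-1.93, 2.1], [-1.47, 1.37], [-3.14, 3.14]. Speed limits (rad/s): [2.57, 2.57, 3.14, 3.14, 3.14, 3.14].

INTERFACE

Orientations are given as [roll, pitch, yaw] about the fixed x, y, z axes, in that order (R = Rz(yaw) Ry(pitch) Rx(roll)).
In Python, from cell import ctrl gives the robot as it stands. The module is installed in compiled form; this text tells all that it offers.
- The arm moves only by the tool drive_tool, never from a script. Its argument "increments" is a list of rows, each an object with "dr": the turn, a rotation vector about the tool's x, y, z in degrees, a list of three; "offset": the shift along the tool's x, y, z in m, a list of three; "gripper": the opening, from -1 (shut) to 1 (fully open), so that 0 is half open. In form: [{"dr": [ax, ay, az], "offset": [dx, dy, dz], "gripper": gripper}, ...]. A call has 1 to 5 rows; each row shifts and turns the commanded pose from where the row before left it, along the tool's axes as they then stand; what a row does not reach is not made up. A row lasts 1/8 s, in which the tool goes at most 62.5 mm and 10.7 degrees, less where a joint would pass 70% of its speed; a pose out of reach is approached as far as the arm can. A call is refused whole if a number of a shift passes 0.0625 or a number of a turn 10.7, either way. A call with a gripper value outside its range is refused whole. The fingers move at their own pace and stop on an object; "force" is the grip in N (left out, the last holds). Time passes only in rows, so rows that do not move let the fingers close. It gives the time, the measured TCP pose, the force, the opening and the grip force at its end, in the units of the state.
- ctrl.sense(): the state, without advancing time (a new reading comes with each control period).
- ctrl.get_image(name): name is "scene" or "side" or "wrist"; returns (picture, depth): 400x640x3 uint8, red, green, blue; 400x640 float32, mm along the optical axis (not along the pixel's ray), 0 where there is no reading.
- ctrl.calibration(name): a dict with "mtx" (3x3 intrinsics, pixels), "cam_to_world" (4x4, takes a point from camera to world coordinates); the wrist camera has in their place "hand_eye" (4x4, takes a point from camera to tool coordinates, whose origin is the TCP and whose axes are the flange's). Camera axes: x right, y up, looking along -z (the intrinsics and any distortion apply to the point x, -y, -z); pixel columns grow to the right and rows downward; lengths in mm; the calibration is good to about 2 mm. The wrist camera is an equidistant fisheye: a pixel r from the principal point sees the ray r / f radians off the axis. A picture is of the moment at which its call begins: read the wrist's pose just before it. calibration takes no time and is no camera call.
- ctrl.job_done(): hands the job in; it is judged then, once.
Trained networks look in the newest picture that a camera, given by its name, has taken for a name from the list of things; names that differ only in an ending like _2 or _b are one class to them, and where a whole thing is asked for, a point or a joint stands for the part that bears it (a point fixed in the world has none). Each returns a list of dicts, best first, with "score" (0 to 1); they miss things now and then, are a little off and sometimes report something else, mostly with a low value. They report only what shows in the picture. A call takes as long as a camera call. They do not tell look-alikes from the thing itself.
- ctrl.outline_of(target, camera): "pixels" (400x640 bool, what is visible of it) and "position" ([column, row] in pixels, amid what is visible of it).
- ctrl.tip_of(target, camera): "position" ([column, row] in pixels: a listed point, or the origin of a listed thing).
The state is a dict: "time": time; "joint_positions": joint angles; "qd": joint speeds; "tau": joint torques, N m; "ee_pos": TCP position; "orientation": TCP orientation; "force": force on the tool from outside, world axes, zero at the start; "wrist_torque": the same for the moment, N m; "gripper_width": finger opening in mm; "grip_force": force on a finger pad.
Only numpy, scipy, OpenCV 4.12 (cv2) and the standard library are available. Lean on these libraries where they do the work, as an engineer would, in place of code of your own. Each camera call takes 0.05 s, during which the arm holds its last target. There are 200 camera calls.

TASK

The cap of the orange-capped jar is stuck: clamp the jar upright in the bench vise so that it can be loosened later. Hold the quick-release lever down while you slide the moving jaw along until the jar stands against the fixed jaw, let the lever spring up, then turn the spoked handle until the lever's tooth has dropped fully into the rack and the jar is held tight, without crushing it. Keep the jar standing on the vise bed and leave the things round about where they are.

Things in the scene. Friction and masses are not known exactly. Their poses are not given: they have to be found in the camera images.
- vise: grey quick-release bench vise fixed on the table, bed 110 x 350 mm; origin: centre of its underside. y axis: along the slide from the fixed jaw (right, -y) to the spoked handle (+y). Its -x side faces the robot and carries the lever and a rack of steel teeth 3 mm thick, 9 mm pitch. The jar stands on the bed, 22 mm high; jaws are 90 mm wide and reach 95 mm above the table.
- carriage (a joint): travel in m of the block that slides along the bed and carries lever, moving jaw and handle together: 0 = vise fully open, up to 0.125 towards the fixed jaw (vise -y). Slides with about 3 N while the lever is down; with the tooth in the rack it is locked, save for 3 mm of play.
- fixed_face (a point): centre of the rubber face of the fixed jaw, 60 mm above the table, axes as the vise; the face looks to +y and the jar must end against it
- jaw_face (a point): centre of the rubber face of the moving jaw, 60 mm above the table, axes as the vise; the face looks to -y. The rubber gives 1 mm for 25 N.
- jaw: moving jaw, a grey block 90 mm wide; origin under its middle, at table level, axes as the vise, 18 mm behind its face. Turning the handle screws it out of the carriage towards the fixed jaw by up to 32 mm, which is not enough without sliding the carriage first.
- lever_tray (a point): middle of the upper face of the lever's steel thumb tray on the near side of the carriage, 64 mm above the table with the lever up; axes as the vise, tilting with the lever. Tray: 42 mm along x, 44 mm wide along y between two upright lips 12 mm high, against which a fingertip pressing in the tray can push the carriage along. Its hinge is 37 mm farther to +x and 14 mm lower.
- lever (a joint): lever angle in rad: 0 = up, tooth fully in the rack; about 0.2 = tooth resting on top of a rack tooth (not locked; drops in by itself when the carriage moves a few mm); 0.34 = pressed fully down, tray about 12 mm lower. Springy: 4 N at the tray to start, 9 N fully down; the tooth is clear of the rack from 0.24.
- hub (a point): centre of the handle's hub (36 mm across), 82 mm above the table, axis along the vise's y; moves with the jaw. Four steel spokes 10 mm thick at right angles, in the plane across the axis, with black ball ends 16 mm across centred 50 mm from the hub. To keep a spoke moving, pushed 42 mm from the axis, takes 4 N running free, 5.4 N when the jaw squeezes with 30 N, 7 N at 65 N (about 2 N less while paused).
- screw (a joint): handle angle in rad, growing as it tightens: spokes on the robot's side go down. Spokes stand at elevations 45, 135, 225, 315 degrees minus this angle, from the vise's -x upwards. One turn = 12 mm of jaw travel; it stays where left, but springs back to about 90 N if tightened beyond that. If the lever's tooth is on top of a rack tooth, screwing first backs the carriage up to 6 mm until it drops in; then the force rises.
- jar: white plastic jar with an orange screw cap, standing on the vise bed between the jaws; body 48 mm across, cap 54 mm, 114 mm high; origin: centre of its underside. 60 to 140 g; slides easily when pushed. Held tight is 30 N or more from the moving jaw; more than 150 N would crush it.
- spare_cap: loose white screw cap, 37 mm across, 18 high, near the vise; leave it alone
- tape: roll of yellow tape lying flat, 47 mm across, 19 high, near the vise; leave it alone
- driver: screwdriver with red handle, 136 mm long, lying behind the vise; leave it alone
- ph_meter: yellow pen-shaped pH meter, 157 x 32 x 27 mm, lying behind the vise; leave it alone
- filters: flat pale cardboard box 64 x 86 x 24 mm, left of the vise towards the robot; leave it alone
- bottle: white plastic sample bottle, 39 mm across, 84 high, left of the vise; leave it alone
Things that resemble listed ones, but are neither listed nor needed, are in the scene too. What is shaped like the jar but green or pink is not meant.

How it is judged:
By the outcome, as a careful person would: the job done as asked, in the order asked, and still so for the second after the job is handed in, with the robot touching nothing.
It also fails if it takes over 72 s, if anything falls off the work surface, if the arm or the gripper's body presses on something with over 40 N, if the wrist force passes 120 N, or if a joint passes its speed limit or range.

## Working session

There is one attempt and no reset: what is moved stays moved. The work goes in short steps, Python scripts to look and compute and a tool call to move; the robot and the scene stay as the last step left them, time stands still between calls to the robot, and variables do not carry over. Pictures are saved under pics/ and viewed, at most 10 in all, crops included, and the job is handed in when it is done.

Besides the shell and the picture viewer there is one more tool, called after "Emit:" by a JSON object that holds its "api" and its "payload", one argument or row to a line. drive_tool: Moves the arm, as the interface text tells. Its arguments: {"type":"object","properties":{"increments":{"type":"array"},"force":{"type":"number"}},"required":["increments"]}

```bash
mkdir -p pics; cat > h.py <<'E'
import numpy as np, cv2
from cell import ctrl
from scipy.spatial.transform import Rotation as R
def world(cam, uv, depth):
    c=ctrl.calibration(cam); K=np.array(c["mtx"]); T=np.array(c["cam_to_world"])
    u,v=int(round(uv[0])),int(round(uv[1]))
    p=depth[max(0,v-1):v+2,max(0,u-1):u+2]; p=p[p>0]; d=np.median(p) if len(p) else np.nan
    x=(uv[0]-K[0,2])/K[0,0]*d; y=(uv[1]-K[1,2])/K[1,1]*d
    return (T@[x,-y,-d,1])[:3]
def ray(cam,uv,z):
    c=ctrl.calibration(cam); K=np.array(c["mtx"]); T=np.array(c["cam_to_world"])
    d=T[:3,:3]@[(uv[0]-K[0,2])/K[0,0],-(uv[1]-K[1,2])/K[1,1],-1]
    o=T[:3,3]; return o+d*(z-o[2])/d[2]
E
python3 - <<'E'
from h import *
np.set_printoptions(precision=1,suppress=True)
print({k:np.round(v,3) for k,v in ctrl.sense().items()})
for cam in("scene","side"):
    im,d=ctrl.get_image(cam); cv2.imwrite(f"pics/{cam}1.png",im[:,:,::-1]); np.save(f"pics/{cam}1.npy",d)
    print(cam,{k:np.array(v).round(2).tolist() for k,v in ctrl.calibration(cam).items()})
    for n,z in (("fixed_face",60),("jaw_face",60),("lever_tray",64),("hub",82),("jar",22),("vise",0),("jaw",0)):
        for r in ctrl.tip_of(n,cam)[:2]:
            p=r["position"]; print(cam,n,round(r["score"],2),np.array(p),"depth",world(cam,p,d),"plane",ray(cam,p,z))
E
```

```text
{'time': np.float64(0.0), 'joint_positions': array([-1.5,  0.3, -0.2,  1.1,  0. ,  1.4]), 'qd': array([-0.,  0., -0.,  0.,  0., -0.]), 'tau': array([  0. , -44.3,  26.2,   0. ,  -0. ,   0. ]), 'ee_pos': array([ 126.8, -534.6,  230.5]), 'orientation': array([-3.1, -0. ,  0.2]), 'force': array([-0.1, -0.9, -0.4]), 'wrist_torque': array([ 0., -0., -0.]), 'grip_force': np.float64(0.0), 'gripper_width': np.float64(85.626)}
scene {'mtx': [[385.86, 0.0, 322.49], [0.0, 385.86, 202.46], [0.0, 0.0, 1.0]], 'cam_to_world': [[0.67, 0.49, -0.56, 67.63], [-0.75, 0.43, -0.51, -424.31], [-0.01, 0.75, 0.66, 654.18], [0.0, 0.0, 0.0, 1.0]]}
scene fixed_face 0.8 [374.8 233.9] depth [ 540.1 -137.7   94.7] plane [ 569.4 -120.    60. ]
scene jaw_face 0.92 [329.8 213.8] depth [559.3  -1.3  52.8] plane [553.5  -6.4  60. ]
scene jaw_face 0.71 [277.3 234.3] depth [431.9  37.5  57.6] plane [430.5  35.6  60. ]
scene lever_tray 0.8 [276.5 233.7] depth [431.4  39.3  58.6] plane [428.1  35.1  64. ]
scene hub 0.93 [276.3 188.8] depth [509.1 118.8  92.8] plane [517.6 129.3  82. ]
scene jar 0.89 [385.5 323.5] depth [ 4
[... 726 characters left out ...]
 91.1] plane [553.4 -12.   60. ]
side jaw_face 0.17 [295.1 202. ] depth [569.7 -54.6  56.9] plane [570.6 -53.   60. ]
side lever_tray 0.75 [368.1 202.5] depth [435.2  33.8  58.7] plane [437.6  36.1  64. ]
side hub 0.62 [363.  249.6] depth [525.9 133.1  97.2] plane [520.4 128.1  82. ]
side jar 0.77 [253.7 157.3] depth [ 580.8 -226.1   34.1] plane [ 577.4 -234.5   22. ]
side jar 0.75 [298.  140.7] depth [ 457.5 -224.1   16.5] plane [ 459.8 -220.4   22. ]
side vise 0.94 [315.7 228.7] depth [571.5  31.2  70. ] plane [550.5   0.8   0. ]
side jaw 0.56 [320.7 231.1] depth [575.1  54.5 100.5] plane [544.3  12.    0. ]
side jaw 0.21 [302.1 167. ] depth [531.6 -85.1 125. ] plane [ 485.6 -160.6    0. ]
```

```bash
ls pics; nproc
```

```text
scene1.npy
scene1.png
side1.npy
side1.png
4
```

View pics/scene1.png

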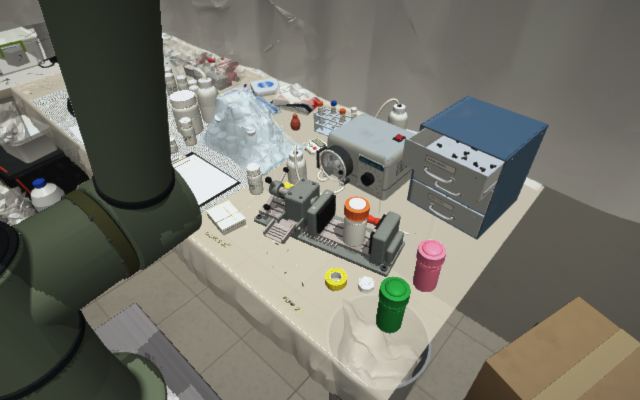

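View pics/side1.png

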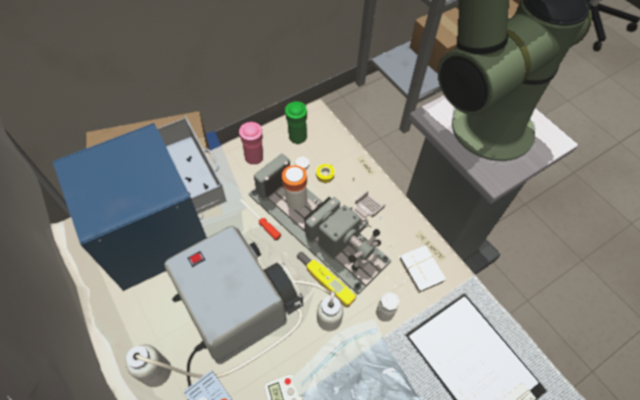

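The scene view shows the vise mid-frame: lever tray at (277,234), hub at (276,189), orange jar between the jaws at (355,225). Green and pink look-alike jars stand at right. The side view agrees: tray at (368,203), hub at (363,250).

```bash
cat >> h.py <<'E'
def cloud(cam,d):
    c=ctrl.calibration(cam); K=np.array(c["mtx"]); T=np.array(c["cam_to_world"])
    v,u=np.mgrid[0:400,0:640]
    P=np.stack([(u-K[0,2])/K[0,0]*d,-(v-K[1,2])/K[1,1]*d,-d],-1)
    return P@T[:3,:3].T+T[:3,3]
E
python3 - <<'E'
from h import *
np.set_printoptions(precision=2,suppress=True)
s=ctrl.sense(); print(s["orientation"],s["joint_positions"])
for cam in("scene","side"):
    im,d=ctrl.get_image(cam); P=cloud(cam,d)
    for n,zr in (("vise",(14,28)),("vise",(88,101)),("jar",(128,142)),("lever_tray",(50,75)),("hub",(40,150))):
        for r in ctrl.outline_of(n,cam)[:3]:
            m=r["pixels"]&(d>0)&(P[...,2]>zr[0])&(P[...,2]<zr[1]); Q=P[m]
            if len(Q)<8: continue
            rect=cv2.minAreaRect(Q[:,:2].astype(np.float32)) 
            print(cam,n,round(r["score"],2),np.array(r["position"]),len(Q),"mean",Q.mean(0),"rect",np.round(np.hstack(rect),1),"min",Q.min(0),"max",Q.max(0))
E
```

```text
[ 3.14 -0.    0.23] [-1.47  0.33 -0.19  1.05  0.    1.44]
scene vise 0.62 [318.1 227.4] 1308 mean [533.99  -6.23  20.58] rect [545.5  -1.6 101.1 349.6  11.4] min [ 463.17 -178.02   14.01] max [614.23 168.95  27.73]
scene vise 0.4 [365.  283.4] 158 mean [ 482.39 -165.77   16.79] rect [ 483.5 -165.1   32.7   30.6   26.8] min [ 466.43 -181.59   14.06] max [ 499.56 -149.72   20.9 ]
scene vise 0.62 [318.1 227.4] 1220 mean [549.45 -38.83  93.76] rect [547.6  -6.8  89.7 305.2  12.6] min [ 491.14 -163.21   88.01] max [622.71 140.71 100.98]
scene vise 0.38 [271.3 190.6] 122 mean [519.98 124.15  94.37] rect [519.7 127.1  45.6  35.3  56.1] min [502.65  98.99  88.01] max [545.68 139.85 100.74]
scene jar 0.66 [355.6 219.1] 219 mean [553.74 -77.39 131.45] rect [555.5 -76.3  46.   46.4  59.2] min [ 530.89 -102.25  128.07] max [578.72 -52.38 136.81]
scene lever_tray 0.92 [279.5 229.9] 489 mean [442.06  41.37  61.6 ] rect [448.1  41.6  62.2  54.9  10.6] min [413.41   9.01  50.02] max [481.25  70.37  74.79]
scene hub 0.71 [274.7 186.3] 383 mean [513.33 124.74  89.77] rect [519.2 119.7  99.   41.4   7.7] min [468.98  98.99  41.79] max [566.36 145.8  133.02]
side vise 0.65 [331.9 227.5] 1717 mean [545.47  47.17  20.56] rect [547.1   2.5 104.7 344.5  12.7] min [ 461.04 -156.2    14.  ] max [633.53 178.02  27.98]
side vise 0.65 [331.9 227.5] 1437 mean [553.04 -12.71  93.71] rect [549.6  -4.4  90.6 305.1  11.7] min [ 492.39 -160.96   88.03] max [621.71 146.71 100.97]
side jar 0.59 [294.8 185.1] 220 mean [557.44 -72.1  131.81] rect [556.1 -71.9  43.2  44.3  58.8] min [533.53 -95.51 128.  ] max [579.7  -49.47 136.38]
side lever_tray 0.71 [365.6 206.4] 502 mean [443.15  42.06  61.17] rect [445.7  43.2  61.5  54.8  14.1] min [412.64  11.07  52.81] max [473.29  70.34  74.28]
side hub 0.92 [361.9 244. ] 596 mean [521.42 130.68  91.46] rect [520.6 120.1  98.   49.9  10.4] min [471.2   95.65  40.03] max [566.18 149.47 133.36]
```

Emit:
{"api": "drive_tool", "payload": {
  "increments": [
    {"dr":[0,0,0],"offset":[0.039,-0.0443,0],"gripper":-1},
    {"dr":[0,0,0],"offset":[0.039,-0.0443,0],"gripper":-1},
    {"dr":[0,0,0],"offset":[0.039,-0.0443,0],"gripper":-1},
    {"dr":[0,0,0],"offset":[0.039,-0.0443,0],"gripper":-1},
    {"dr":[0,0,0],"offset":[0.039,-0.0443,0],"gripper":-1}
  ]
}}

```text
time: 2.02
ee_pos: [266.2, -273.2, 231.5]
orientation: [3.141, -0.001, 0.232]
force: [1.3, -0.7, 0.3]
gripper_width: 0.2
grip_force: 0.0
```

Emit:
{"api": "drive_tool", "payload": {
  "increments": [
    {"dr":[0,0,0],"offset":[0.039,-0.0443,0],"gripper":-1},
    {"dr":[0,0,0],"offset":[0.039,-0.0443,0],"gripper":-1},
    {"dr":[0,0,0],"offset":[0.039,-0.0443,0],"gripper":-1},
    {"dr":[0,0,0],"offset":[0.039,-0.0443,0],"gripper":-1},
    {"dr":[0,0,0],"offset":[0.039,-0.0443,0],"gripper":-1}
  ]
}}

```text
time: 2.65
ee_pos: [405.1, -12.3, 231.7]
orientation: [3.141, -0.001, 0.233]
force: [0.3, -0.5, 0.1]
gripper_width: -0.3
grip_force: 0.0
```

Emit:
{"api": "drive_tool", "payload": {
  "increments": [
    {"dr":[0,0,1],"offset":[0.039,-0.0443,0.04],"gripper":-1},
    {"dr":[0,0,0],"offset":[0,0,0.03],"gripper":-1},
    {"dr":[0,0,0],"offset":[0,0,0],"gripper":-1}
  ]
}}

```text
time: 3.02
ee_pos: [426.6, 32.3, 164.6]
orientation: [-3.14, 0.005, 0.217]
force: [-0.6, 0.1, 1.1]
gripper_width: 0.1
grip_force: 0.0
```

```bash
cat >> h.py <<'E'
def wpose():
    s=ctrl.sense(); T=np.eye(4); T[:3,:3]=R.from_euler("xyz",s["orientation"]).as_matrix(); T[:3,3]=s["ee_pos"]; return T
def wray(uv,z,T):
    c=ctrl.calibration("wrist"); K=np.array(c["mtx"]); M=T@np.array(c["hand_eye"])
    x=(uv[0]-K[0,2])/K[0,0]; y=(uv[1]-K[1,2])/K[1,1]; r=np.hypot(x,y)
    d=M[:3,:3]@[x/r*np.sin(r),-y/r*np.sin(r),-np.cos(r)]; o=M[:3,3]
    return o+d*(z-o[2])/d[2]
V0=np.array([547,1,0]); YAW=0.213
def tov(p): return R.from_euler("z",-YAW).apply(np.array(p)-V0)
def fromv(p): return R.from_euler("z",YAW).apply(p)+V0
E
python3 - <<'E'
from h import *
np.set_printoptions(precision=1,suppress=True)
T=wpose(); print(T[:3,3],tov(T[:3,3]))
im,d=ctrl.get_image("wrist"); cv2.imwrite("pics/w1.png",im[:,:,::-1])
print(ctrl.calibration("wrist"))
for n,z in (("lever_tray",60),("hub",82),("jaw_face",60),("fixed_face",60)):
    for r in ctrl.tip_of(n,"wrist")[:2]:
        p=wray(r["position"],z,T); print(n,round(r["score"],2),np.array(r["position"]),p,"vise",tov(p))
print(fromv([-103,60,64]))
E
```

```text
[426.6  32.3 164.6] [-111.1   56.1  164.6]
{'mtx': array([[309.7,   0. , 317.2],
       [  0. , 309.7, 198.6],
       [  0. ,   0. ,   1. ]]), 'hand_eye': array([[  -0. ,    1. ,    0.3,   67.4],
       [   1. ,    0. ,    0. ,    1.1],
       [   0. ,    0.3,   -1. , -142.4],
       [   0. ,    0. ,    0. ,    1. ]])}
lever_tray 0.7 [308.5 184.2] [436.8  41.   60. ] vise [-99.3  62.4  60. ]
hub 0.82 [213.6  61.5] [518.6 130.2  82. ] vise [ -0.4 132.3  82. ]
jaw_face 0.95 [396.   64.9] [548.1  -6.1  60. ] vise [-0.4 -7.2 60. ]
fixed_face 0.66 [359.6  72.3] [534.2  21.1  60. ] vise [-8.3 22.3 60. ]
fixed_face 0.35 [497.7 169.7] [ 488.4 -123.    60. ] vise [ -83.5 -108.8   60. ]
[433.6  37.9  64. ]
```

View pics/w1.png

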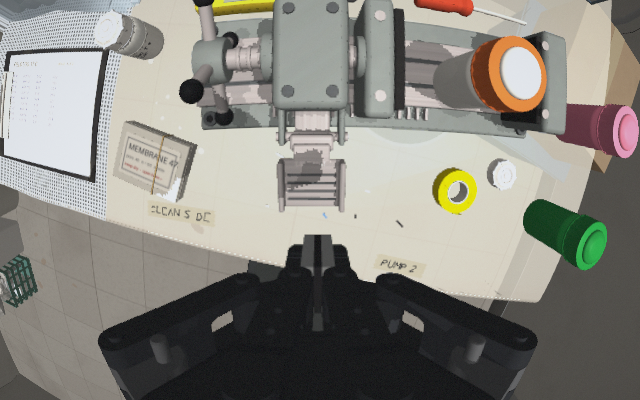

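The wrist view shows the tray at (308,184), between its lips, with the finger shadow on it. The hub is at (213,61) and the jar at (508,75). The measurements agree, so I'm descending over the tray.

Emit:
{"api": "drive_tool", "payload": {
  "increments": [
    {"dr":[0,0,0],"offset":[0.008,-0.003,0.04],"gripper":-1},
    {"dr":[0,0,0],"offset":[0,0,0.04],"gripper":-1},
    {"dr":[0,0,0],"offset":[0,0,0.01],"gripper":-1},
    {"dr":[0,0,0],"offset":[0,0,0],"gripper":-1}
  ]
}}

```text
time: 3.78
ee_pos: [435.9, 35.8, 76.8]
orientation: [-3.142, 0.0, 0.215]
force: [0.2, 1.3, 0.7]
gripper_width: 0.6
grip_force: 0.0
```

```bash
python3 - <<'E'
from h import *
np.set_printoptions(precision=1,suppress=True)
T=wpose(); print(T[:3,3],tov(T[:3,3]),ctrl.sense()["force"])
im,d=ctrl.get_image("wrist"); cv2.imwrite("pics/w2.png",im[100:300,160:480,::-1].repeat(2,0).repeat(2,1))
for r in ctrl.tip_of("lever_tray","wrist")[:2]:
        p=wray(r["position"],60,T); print(round(r["score"],2),np.array(r["position"]),p,"vise",tov(p))
E
```

```text
[435.9  35.8  76.8] [-101.3   57.5   76.8] [0.2 1.3 0.7]
0.62 [310.6 235.5] [438.1  39.   60. ] vise [-98.4  60.1  60. ]
```

View pics/w2.png

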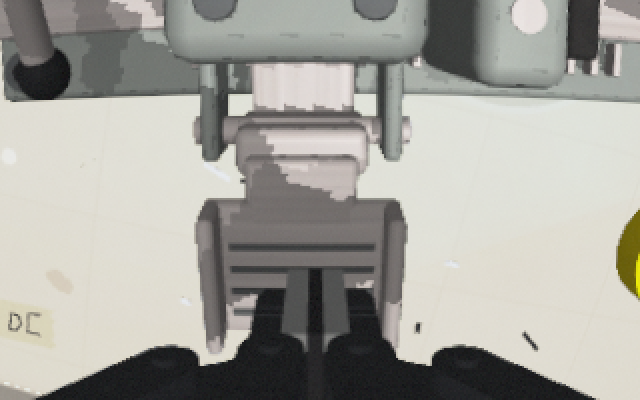

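The wrist crop shows the shut fingertip centred over the tray, between the lips at x≈210 and 395. Pressing down in steps.

Emit:
{"api": "drive_tool", "payload": {
  "increments": [
    {"dr":[0,0,0],"offset":[0,0,0.008],"gripper":-1},
    {"dr":[0,0,0],"offset":[0,0,0.008],"gripper":-1},
    {"dr":[0,0,0],"offset":[0,0,0.004],"gripper":-1},
    {"dr":[0,0,0],"offset":[0,0,0],"gripper":-1}
  ]
}}

```text
time: 4.38
ee_pos: [435.5, 36.0, 56.3]
orientation: [3.141, 0.001, 0.215]
force: [-1.9, -0.5, 9.2]
gripper_width: -0.2
grip_force: 4.5
```

Emit:
{"api": "drive_tool", "payload": {
  "increments": [
    {"dr":[0,0,0],"offset":[0,0,0.003],"gripper":-1},
    {"dr":[0,0,0],"offset":[0,0,0],"gripper":-1}
  ]
}}

```text
time: 4.62
ee_pos: [435.1, 35.9, 53.4]
orientation: [3.141, 0.001, 0.215]
force: [-3.9, -1.3, 10.3]
gripper_width: 0.1
grip_force: 5.3
```

Emit:
{"api": "drive_tool", "payload": {
  "increments": [
    {"dr":[0,0,0],"offset":[0,0,0.002],"gripper":-1},
    {"dr":[0,0,0],"offset":[0,0.004,0],"gripper":-1},
    {"dr":[0,0,0],"offset":[0,0.006,0],"gripper":-1},
    {"dr":[0,0,0],"offset":[0,0.006,0],"gripper":-1},
    {"dr":[0,0,0],"offset":[0,0,0],"gripper":-1}
  ]
}}

```text
time: 5.25
ee_pos: [438.6, 19.9, 52.4]
orientation: [3.14, 0.001, 0.215]
force: [-7.1, -2.3, 21.0]
gripper_width: -0.2
grip_force: 11.4
```

Emit:
{"api": "drive_tool", "payload": {
  "increments": [
    {"dr":[0,0,0],"offset":[0,0.007,0],"gripper":-1},
    {"dr":[0,0,0],"offset":[0,0.007,0],"gripper":-1},
    {"dr":[0,0,0],"offset":[0,0.007,0],"gripper":-1}
  ]
}}

```text
time: 5.62
ee_pos: [442.8, 0.2, 52.4]
orientation: [-3.141, 0.001, 0.216]
force: [-6.3, 1.6, 21.4]
gripper_width: -0.1
grip_force: 11.6
```

```bash
cat >> h.py <<'E'
def look(pts=(("hub",82),("jaw_face",60),("lever_tray",55)),cams=("wrist","side","scene")):
    T=wpose(); s=ctrl.sense(); print("tcp",tov(T[:3,3]),"F vise",R.from_euler("z",-YAW).apply(s["force"]),"t",s["time"])
    for cam in cams:
        im,d=ctrl.get_image(cam)
        for n,z in pts:
            for r in ctrl.tip_of(n,cam)[:1]:
                uv=r["position"]; p=wray(uv,z,T) if cam=="wrist" else ray(cam,uv,z)
                print(cam,n,round(r["score"],2),np.array(uv),"vise",tov(p))
    return im
E
python3 - <<'E'
from h import *
np.set_printoptions(precision=1,suppress=True)
look()
E
```

```text
tcp [-102.    21.2   52.4] F vise [-5.8  2.9 21.4] t 5.625
wrist hub 0.94 [131.8  42.4] vise [ 0.6 96.2 82. ]
wrist lever_tray 0.89 [307.8 244.2] vise [-95.9  24.9  55. ]
side hub 0.84 [349.6 237.2] vise [-0.5 91.7 82. ]
side jaw_face 0.41 [302.4 202.8] vise [  1.7 -45.1  60. ]
side lever_tray 0.57 [358.9 197.3] vise [-99.8  31.1  55. ]
scene jaw_face 0.68 [339.7 219.2] vise [  0.  -36.3  60. ]
scene lever_tray 0.56 [294.7 243.7] vise [-107.5   13.9   55. ]
```

Emit:
{"api": "drive_tool", "payload": {
  "increments": [
    {"dr":[0,0,0],"offset":[0,0.005,0],"gripper":-1},
    {"dr":[0,0,0],"offset":[0,0.004,0],"gripper":-1},
    {"dr":[0,0,0],"offset":[0,0.004,0],"gripper":-1},
    {"dr":[0,0,0],"offset":[0,0.003,0],"gripper":-1}
  ]
}}

```text
time: 6.72
ee_pos: [446.2, -15.3, 52.4]
orientation: [-3.141, 0.001, 0.216]
force: [-7.7, 1.6, 22.2]
gripper_width: -0.1
grip_force: 11.7
```

Emit:
{"api": "drive_tool", "payload": {
  "increments": [
    {"dr":[0,0,0],"offset":[0,0.003,0],"gripper":-1},
    {"dr":[0,0,0],"offset":[0,0,0],"gripper":-1}
  ]
}}

```text
time: 6.98
ee_pos: [446.9, -18.7, 52.4]
orientation: [3.141, 0.001, 0.215]
force: [-7.7, 0.7, 21.1]
gripper_width: 0.2
grip_force: 11.4
```

```bash
python3 - <<'E'
from h import *
np.set_printoptions(precision=1,suppress=True)
look((("hub",82),("jaw_face",60),("fixed_face",60),("lever_tray",55),("jar",22)))
for cam in("scene","side"):
    im,d=ctrl.get_image(cam); P=cloud(cam,d)
    cv2.imwrite(f"pics/{cam}2.png",im[:,:,::-1])
    for r in ctrl.outline_of("jar",cam)[:3]:
        m=r["pixels"]&(d>0)&(P[...,2]>128)&(P[...,2]<142); Q=P[m]
        if len(Q)>20: print(cam,round(r["score"],2),tov(np.append(cv2.minAreaRect(Q[:,:2].astype(np.float32))[0],22)))
im=cv2.imread("pics/side2.png"); cv2.imwrite("pics/side2c.png",cv2.resize(im[120:280,230:430],None,fx=4,fy=3.75)[:600])
E
```

```text
tcp [-102.     1.9   52.4] F vise [-7.4  2.3 21.1] t 6.975
wrist hub 0.68 [132.2  41.3] vise [ 1.1 76.6 82. ]
wrist lever_tray 0.95 [309.8 246.7] vise [-97.3   4.6  55. ]
wrist jar 0.82 [561.6 263.4] vise [-136. -198.   22.]
side hub 0.6 [346.7 230.2] vise [-8.1 76.4 82. ]
side jaw_face 0.53 [296.9 197.5] vise [  0.8 -63.4  60. ]
side fixed_face 0.59 [276.2 180.4] vise [   2.5 -128.8   60. ]
side lever_tray 0.73 [350.6 193.7] vise [-93.6  11.6  55. ]
side jar 0.82 [295.3 198. ] vise [-11.4 -82.3  22. ]
scene fixed_face 0.91 [374.1 232.2] vise [   0.2 -119.6   60. ]
scene lever_tray 0.66 [300.9 243.5] vise [-100.7    2.9   55. ]
scene jar 0.94 [387.5 322.9] vise [-165.2 -222.8   22. ]
scene 0.9 [ -6.  -86.3  22. ]
side 0.56 [ -5.3 -83.1  22. ]
side 0.17 [-26.4  80.1  22. ]
```

View pics/side2c.png

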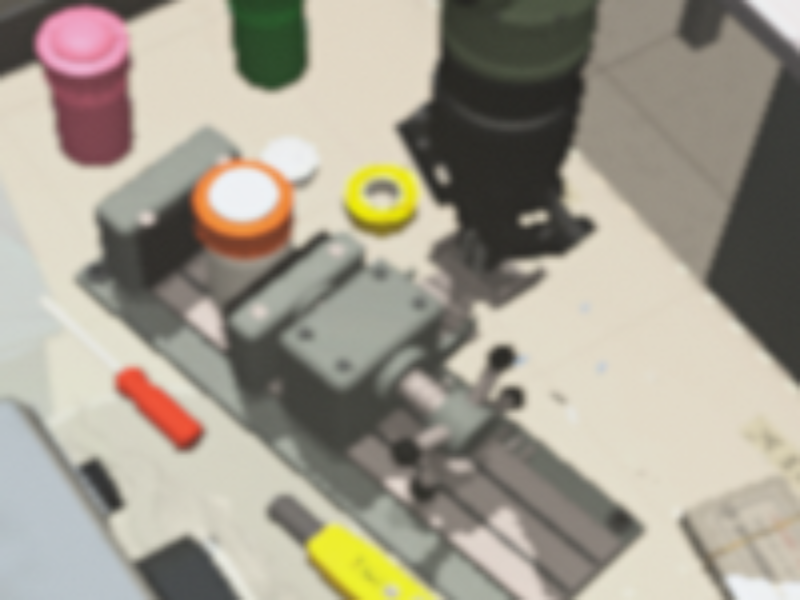

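The side crop shows the jar (cap at (243,200)) upright against the moving jaw, with roughly 12 mm still to the fixed jaw. I'm carrying on in small steps and watching force along the slide.

Emit:
{"api": "drive_tool", "payload": {
  "increments": [
    {"dr":[0,0,0],"offset":[0,0.003,0],"gripper":-1},
    {"dr":[0,0,0],"offset":[0,0.003,0],"gripper":-1},
    {"dr":[0,0,0],"offset":[0,0.002,0],"gripper":-1}
  ]
}}

```text
time: 8.45
ee_pos: [448.5, -26.0, 52.4]
orientation: [-3.141, 0.001, 0.216]
force: [-7.1, 1.5, 22.8]
gripper_width: -0.0
grip_force: 11.6
```

Emit:
{"api": "drive_tool", "payload": {
  "increments": [
    {"dr":[0,0,0],"offset":[0,0.002,0],"gripper":-1},
    {"dr":[0,0,0],"offset":[0,0,0],"gripper":-1}
  ]
}}

```text
time: 8.7
ee_pos: [449.0, -28.3, 52.4]
orientation: [3.141, 0.001, 0.215]
force: [-7.3, 0.3, 21.7]
gripper_width: 0.1
grip_force: 11.5
```

```bash
python3 - <<'E'
from h import *
np.set_printoptions(precision=1,suppress=True)
look((("hub",82),("lever_tray",55)),("wrist",))
for cam in("scene","side"):
    im,d=ctrl.get_image(cam); P=cloud(cam,d)
    for r in ctrl.outline_of("jar",cam)[:3]:
        m=r["pixels"]&(d>0)&(P[...,2]>128)&(P[...,2]<142); Q=P[m]
        if len(Q)>20: print(cam,round(r["score"],2),tov(np.append(cv2.minAreaRect(Q[:,:2].astype(np.float32))[0],22)))
E
```

```text
tcp [-102.    -7.9   52.4] F vise [-7.1  1.9 21.7] t 8.7
wrist hub 0.93 [130.3  41. ] vise [ 1.4 67.8 82. ]
wrist lever_tray 0.57 [309.2 245.8] vise [-96.8  -5.   55. ]
scene 0.63 [ -3.7 -95.3  22. ]
side 0.88 [ -4.4 -93.5  22. ]
```

Emit:
{"api": "drive_tool", "payload": {
  "increments": [
    {"dr":[0,0,0],"offset":[0,0.0015,0],"gripper":-1},
    {"dr":[0,0,0],"offset":[0,0,0],"gripper":-1}
  ]
}}

```text
time: 9.3
ee_pos: [449.3, -29.6, 52.4]
orientation: [-3.141, 0.001, 0.216]
force: [-7.2, 0.7, 21.7]
gripper_width: 0.3
grip_force: 11.5
```

Emit:
{"api": "drive_tool", "payload": {
  "increments": [
    {"dr":[0,0,0],"offset":[0,0.001,0],"gripper":-1},
    {"dr":[0,0,0],"offset":[0,0,0],"gripper":-1}
  ]
}}

```text
time: 9.55
ee_pos: [449.5, -30.5, 52.4]
orientation: [-3.141, 0.001, 0.216]
force: [-7.2, 2.1, 22.8]
gripper_width: 0.1
grip_force: 11.5
```

Emit:
{"api": "drive_tool", "payload": {
  "increments": [
    {"dr":[0,0,0],"offset":[0,0.001,0],"gripper":-1},
    {"dr":[0,0,0],"offset":[0,0,0],"gripper":-1}
  ]
}}

```text
time: 9.8
ee_pos: [449.7, -31.5, 52.4]
orientation: [-3.141, 0.001, 0.216]
force: [-7.5, 0.9, 21.9]
gripper_width: 0.1
grip_force: 11.5
```

Emit:
{"api": "drive_tool", "payload": {
  "increments": [
    {"dr":[0,0,0],"offset":[0,0.001,0],"gripper":-1},
    {"dr":[0,0,0],"offset":[0,0,0],"gripper":-1}
  ]
}}

```text
time: 10.05
ee_pos: [449.9, -32.3, 52.4]
orientation: [-3.141, 0.001, 0.216]
force: [-7.5, 1.2, 21.8]
gripper_width: -0.0
grip_force: 11.6
```

Emit:
{"api": "drive_tool", "payload": {
  "increments": [
    {"dr":[0,0,0],"offset":[0,0.001,0],"gripper":-1},
    {"dr":[0,0,0],"offset":[0,0,0],"gripper":-1}
  ]
}}

```text
time: 10.3
ee_pos: [450.0, -33.1, 52.4]
orientation: [-3.14, 0.001, 0.216]
force: [-7.4, 2.4, 22.7]
gripper_width: 0.1
grip_force: 11.7
```

Emit:
{"api": "drive_tool", "payload": {
  "increments": [
    {"dr":[0,0,0],"offset":[0,0.001,0],"gripper":-1},
    {"dr":[0,0,0],"offset":[0,0,0],"gripper":-1}
  ]
}}

```text
time: 10.55
ee_pos: [450.1, -33.3, 52.4]
orientation: [-3.139, 0.001, 0.216]
force: [-7.9, 4.2, 23.0]
gripper_width: -0.5
grip_force: 12.0
```

```bash
python3 - <<'E'
from h import *
np.set_printoptions(precision=1,suppress=True)
look((("hub",82),("lever_tray",55)),("wrist",))
for cam in("scene","side"):
    im,d=ctrl.get_image(cam); P=cloud(cam,d)
    for r in ctrl.outline_of("jar",cam)[:3]:
        m=r["pixels"]&(d>0)&(P[...,2]>128)&(P[...,2]<142); Q=P[m]
        if len(Q)>20: print(cam,round(r["score"],2),tov(np.append(cv2.minAreaRect(Q[:,:2].astype(np.float32))[0],22)))
    r=ctrl.outline_of("jaw",cam)[0]; m=(P[...,2]>88)&(P[...,2]<101)&(d>0); Q=np.apply_along_axis(tov,1,P[m]); Q=Q[(abs(Q[:,0])<40)&(Q[:,1]<0)&(Q[:,1]>-175)]
    h,e=np.histogram(Q[:,1],np.arange(-165,1,3)); print([(int(a),int(b)) for a,b in zip(e,h)])
E
```

```text
tcp [-102.   -13.1   52.4] F vise [-6.9  5.8 23. ] t 10.55
wrist hub 0.8 [131.   42.9] vise [ 0.5 62.3 82. ]
wrist lever_tray 0.7 [309.6 245.6] vise [-96.7 -10.3  55. ]
scene 0.91 [  -4.1 -100.    22. ]
[(-165, 0), (-162, 19), (-159, 53), (-156, 42), (-153, 43), (-150, 41), (-147, 39), (-144, 41), (-141, 41), (-138, 39), (-135, 35), (-132, 30), (-129, 39), (-126, 23), (-123, 13), (-120, 8), (-117, 9), (-114, 7), (-111, 5), (-108, 8), (-105, 5), (-102, 6), (-99, 5), (-96, 6), (-93, 4), (-90, 3), (-87, 3), (-84, 3), (-81, 1), (-78, 4), (-75, 14), (-72, 19), (-69, 22), (-66, 34), (-63, 26), (-60, 37), (-57, 32), (-54, 34), (-51, 32), (-48, 22), (-45, 15), (-42, 3), (-39, 3), (-36, 60), (-33, 21), (-30, 4), (-27, 2), (-24, 1), (-21, 0), (-18, 0), (-15, 0), (-12, 0), (-9, 0), (-6, 0), (-3, 0)]
side 0.96 [ -4.4 -96.6  22. ]
[(-165, 0), (-162, 0), (-159, 22), (-156, 34), (-153, 41), (-150, 42), (-147, 39), (-144, 33), (-141, 27), (-138, 19), (-135, 28), (-132, 21), (-129, 20), (-126, 17), (-123, 2), (-120, 0), (-117, 0), (-114, 0), (-111, 0), (-108, 1), (-105, 1), (-102, 2), (-99, 0), (-96, 5), (-93, 2), (-90, 6), (-87, 3), (-84, 7), (-81, 5), (-78, 19), (-75, 27), (-72, 41), (-69, 31), (-66, 26), (-63, 46), (-60, 41), (-57, 48), (-54, 40), (-51, 49), (-48, 51), (-45, 29), (-42, 26), (-39, 0), (-36, 0), (-33, 1), (-30, 2), (-27, 4), (-24, 3), (-21, 3), (-18, 3), (-15, 4), (-12, 3), (-9, 2), (-6, 4), (-3, 4)]
```

The slide force is rising and the finger has stalled, and the jar's y of about -98 matches contact with the fixed face. Releasing the lever.

Emit:
{"api": "drive_tool", "payload": {
  "increments": [
    {"dr":[0,0,0],"offset":[0,0,-0.005],"gripper":-1},
    {"dr":[0,0,0],"offset":[0,0,-0.005],"gripper":-1},
    {"dr":[0,0,0],"offset":[0,0,-0.01],"gripper":-1},
    {"dr":[0,0,0],"offset":[0,0,-0.04],"gripper":-1},
    {"dr":[0,0,0],"offset":[0,0,-0.05],"gripper":-1}
  ]
}}

```text
time: 11.62
ee_pos: [449.8, -34.7, 161.6]
orientation: [-3.141, 0.003, 0.215]
force: [1.5, -1.1, -0.7]
gripper_width: 0.2
grip_force: 0.0
```

Emit:
{"api": "drive_tool", "payload": {
  "increments": [
    {"dr":[0,0,0],"offset":[0,-0.05,-0.03],"gripper":-1},
    {"dr":[0,0,0],"offset":[0,0,0],"gripper":-1}
  ]
}}

```text
time: 11.88
ee_pos: [441.1, 15.6, 193.5]
orientation: [3.14, -0.003, 0.219]
force: [-0.5, -1.3, 0.1]
gripper_width: -0.0
grip_force: 0.0
```

```bash
python3 - <<'E'
from h import *
np.set_printoptions(precision=1,suppress=True)
look((("hub",82),("lever_tray",60)))
im,d=ctrl.get_image("wrist"); cv2.imwrite("pics/w3.png",im[:,:,::-1])
for cam in("scene","side"):
    im,d=ctrl.get_image(cam); P=cloud(cam,d)
    for n in("lever_tray","hub"):
        r=ctrl.outline_of(n,cam)
        if r:
            Q=P[r[0]["pixels"]&(d>0)]; Q=np.array([tov(q) for q in Q])
            print(cam,n,round(r[0]["score"],2),np.percentile(Q,[5,25,50,75,95],axis=0).T)
E
```

```text
tcp [-100.5   36.6  193.5] F vise [-0.8 -1.2  0.1] t 11.875
wrist hub 0.73 [286.   74.5] vise [ 2.  61.3 82. ]
wrist lever_tray 0.96 [366.6 190.8] vise [-100.1  -10.2   60. ]
side hub 0.75 [337.6 225.4] vise [-2.9 55.4 82. ]
side lever_tray 0.71 [346.3 182.8] vise [-105.5  -13.    60. ]
scene hub 0.95 [302.3 196.5] vise [ 4.3 63.3 82. ]
scene lever_tray 0.91 [308.  242.9] vise [-95.8 -11.8  60. ]
scene lever_tray 0.73 [[-116.6 -106.8  -94.2  -81.6  -61.4]
 [ -34.5  -20.2   -7.1    6.1   15.2]
 [  59.4   63.4   64.3   66.3   75.5]]
scene hub 0.82 [[-36.7 -17.4  -6.5  18.9  70.5]
 [ 37.9  55.6  60.9  66.  121.2]
 [ 19.9  69.5  88.8  99.3 126.7]]
side lever_tray 0.9 [[-113.6 -104.4  -91.   -78.8  -65.7]
 [ -30.4  -21.2   -8.4    3.9   18.3]
 [  59.    62.1   63.7   65.7   75.5]]
side hub 0.67 [[-44.2 -13.7   1.8  14.3  41. ]
 [ 33.7  59.   65.4  69.8  76.5]
 [ 20.7  64.5  90.8 100.8 126.7]]
```

View pics/w3.png

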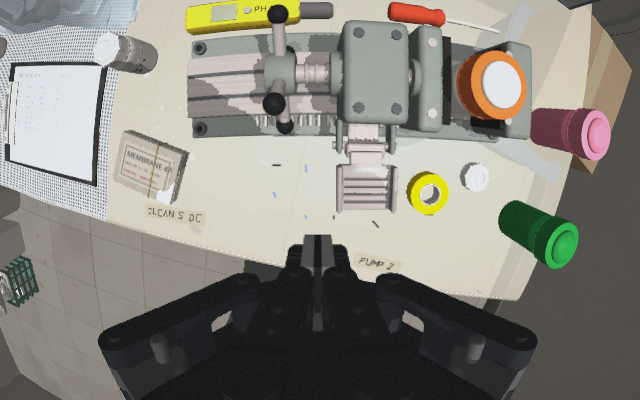

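The wrist view shows the carriage closed on the jar, which stands between the jaws (cap at (500,85)), and the fingers clear. The near handle balls are at (274,104) and (285,126), the far one at (278,14). Next I work out the spoke angle.

```bash
cat >> h.py <<'E'
def spoke(uv,T,y=61.5):
    es=np.radians(np.arange(-90,181,1)); best=[]
    for e in es:
        p=tov(wray(uv,82+50*np.sin(e),T)); best.append((abs(p[0]+50*np.cos(e)),np.degrees(e),p[1]))
    return [(round(b[1]),round(b[0],1),round(b[2],1)) for i,b in enumerate(best) if 0<i<len(best)-1 and b[0]<=best[i-1][0] and b[0]<=best[i+1][0]]
E
python3 - <<'E'
from h import *
T=wpose()
for uv in((274,104),(285,126),(278,14)): print(uv,spoke(uv,T))
E
```

```text
(274, 104) [(-64, np.float64(0.2), np.float64(75.6)), (60, np.float64(0.4), np.float64(63.3))]
(285, 126) [(-32, np.float64(0.1), np.float64(63.3)), (35, np.float64(0.1), np.float64(57.6))]
(278, 14) [(161, np.float64(0.1), np.float64(64.5))]
```

Emit:
{"api": "drive_tool", "payload": {
  "increments": [
    {"dr":[0,0,0],"offset":[0.055,-0.0127,0],"gripper":-1},
    {"dr":[0,0,0],"offset":[0.0535,-0.0127,0],"gripper":-1},
    {"dr":[0,0,0],"offset":[0,0,0.033],"gripper":-1},
    {"dr":[0,0,0],"offset":[0,0,0],"gripper":-1},
    {"dr":[0,0,0],"offset":[0,0,0],"gripper":-1}
  ]
}}

```text
time: 13.3
ee_pos: [540.6, 62.0, 158.7]
orientation: [-3.142, 0.0, 0.215]
force: [0.1, -0.1, 0.8]
gripper_width: 0.1
grip_force: 0.0
```

```bash
python3 - <<'E'
from h import *
np.set_printoptions(precision=1,suppress=True)
look((("hub",82),("lever_tray",62)))
im,d=ctrl.get_image("wrist"); cv2.imwrite("pics/w4.png",im[:,:,::-1])
E
```

```text
tcp [  6.7  61.  158.7] F vise [ 0.  -0.2  0.8] t 13.3
wrist hub 0.88 [313.7 214.2] vise [ 2.3 62.6 82. ]
wrist lever_tray 0.8 [388.  306.9] vise [-97.2  -7.1  62. ]
side hub 0.63 [341.8 225.2] vise [-9.5 61.2 82. ]
side lever_tray 0.72 [318.1 229.8] vise [25.6 26.9 62. ]
scene hub 0.58 [300.3 199.4] vise [-6.6 61.9 82. ]
scene lever_tray 0.57 [306.8 239.2] vise [-89.6  -5.2  62. ]
```

View pics/w4.png

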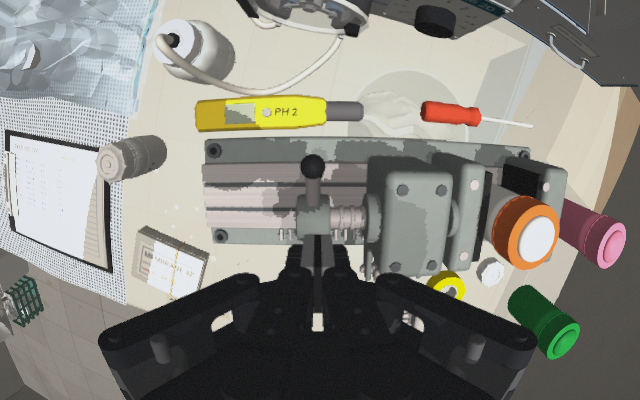

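The wrist view shows the hub at (314,214) just beyond the fingertip at (318,240), and the tip lies in the spoke plane. I'm entering the gap behind the 60° spoke and pulling and pushing it down.

Emit:
{"api": "drive_tool", "payload": {
  "increments": [
    {"dr":[0,0,0],"offset":[0.003,-0.001,0.02],"gripper":-1},
    {"dr":[0,0,0],"offset":[0,0,0.022],"gripper":-1},
    {"dr":[0,0,0],"offset":[0,0,0],"gripper":-1}
  ]
}}

```text
time: 14.18
ee_pos: [542.3, 63.8, 114.8]
orientation: [-3.141, 0.003, 0.215]
force: [-0.2, 0.5, -0.5]
gripper_width: -0.1
grip_force: 0.0
```

Emit:
{"api": "drive_tool", "payload": {
  "increments": [
    {"dr":[0,0,0],"offset":[-0.008,0,0.001],"gripper":-1},
    {"dr":[0,0,0],"offset":[-0.008,0,0.003],"gripper":-1},
    {"dr":[0,0,0],"offset":[0,0,0],"gripper":-1}
  ]
}}

```text
time: 14.55
ee_pos: [528.2, 60.2, 113.0]
orientation: [3.141, -0.002, 0.215]
force: [0.2, 0.4, 0.5]
gripper_width: -0.4
grip_force: 0.1
```

Emit:
{"api": "drive_tool", "payload": {
  "increments": [
    {"dr":[0,0,0],"offset":[-0.005,0,0.002],"gripper":-1},
    {"dr":[0,0,0],"offset":[-0.005,0,0.002],"gripper":-1}
  ]
}}

```text
time: 14.8
ee_pos: [520.5, 58.2, 109.2]
orientation: [3.141, -0.005, 0.215]
force: [5.3, 1.2, 1.2]
gripper_width: -0.2
grip_force: 2.3
```

Emit:
{"api": "drive_tool", "payload": {
  "increments": [
    {"dr":[0,0,0],"offset":[-0.005,0,0.002],"gripper":-1},
    {"dr":[0,0,0],"offset":[-0.005,0,0.003],"gripper":-1}
  ]
}}

```text
time: 15.05
ee_pos: [510.7, 56.0, 104.2]
orientation: [3.141, -0.005, 0.215]
force: [4.3, -1.2, 2.8]
gripper_width: 0.2
grip_force: 2.2
```

Emit:
{"api": "drive_tool", "payload": {
  "increments": [
    {"dr":[0,0,0],"offset":[-0.005,0,0.004],"gripper":-1},
    {"dr":[0,0,0],"offset":[-0.004,0,0.005],"gripper":-1}
  ]
}}

```text
time: 15.3
ee_pos: [500.8, 54.1, 94.5]
orientation: [3.141, -0.003, 0.215]
force: [6.1, 0.5, 2.4]
gripper_width: -0.2
grip_force: 2.9
```

Emit:
{"api": "drive_tool", "payload": {
  "increments": [
    {"dr":[0,0,0],"offset":[-0.004,0,0.006],"gripper":-1},
    {"dr":[0,0,0],"offset":[-0.004,0,0.006],"gripper":-1}
  ]
}}

```text
time: 15.55
ee_pos: [495.1, 52.6, 83.1]
orientation: [3.141, -0.006, 0.215]
force: [5.0, 0.5, 4.2]
gripper_width: 0.4
grip_force: 3.0
```

Emit:
{"api": "drive_tool", "payload": {
  "increments": [
    {"dr":[0,0,0],"offset":[-0.003,0,0.006],"gripper":-1},
    {"dr":[0,0,0],"offset":[-0.002,0,0.005],"gripper":-1}
  ]
}}

```text
time: 15.8
ee_pos: [486.4, 51.4, 70.8]
orientation: [-3.141, 0.001, 0.215]
force: [3.5, 0.5, 4.2]
gripper_width: -0.1
grip_force: 2.4
```

Emit:
{"api": "drive_tool", "payload": {
  "increments": [
    {"dr":[0,0,0],"offset":[0,0,0],"gripper":-1}
  ]
}}

```text
time: 15.92
ee_pos: [485.7, 51.3, 70.5]
orientation: [-3.141, 0.003, 0.215]
force: [0.7, 0.4, 1.3]
gripper_width: -0.3
grip_force: 0.7
```

```bash
python3 - <<'E'
from h import *
np.set_printoptions(precision=1,suppress=True)
look((("hub",82),("lever_tray",62)))
for cam in("scene","side"):
    im,d=ctrl.get_image(cam); P=cloud(cam,d)
    r=ctrl.outline_of("lever_tray",cam)
    if r:
        Q=np.array([tov(q) for q in P[r[0]["pixels"]&(d>0)]])
        print(cam,round(r[0]["score"],2),np.percentile(Q,[5,25,50,75,95],axis=0).T)
E
```

```text
tcp [-49.3  62.1  70.5] F vise [0.8 0.3 1.3] t 15.925
wrist hub 0.82 [314.8 155.8] vise [ 1.3 62.2 82. ]
wrist lever_tray 0.94 [427.  314.7] vise [-98.2  -7.6  62. ]
side hub 0.69 [336.7 222.9] vise [-5.9 50.  82. ]
side lever_tray 0.52 [344.2 184. ] vise [-98.7 -13.3  62. ]
scene hub 0.58 [301.9 197.6] vise [ 0.6 62.1 82. ]
scene lever_tray 0.94 [303.8 241.6] vise [-98.5  -3.3  62. ]
scene 0.58 [[-117.3 -108.9  -95.5  -81.7  -61.8]
 [ -32.6  -18.5   -5.6    8.3   17.1]
 [  59.1   63.1   64.3   66.    75.5]]
side 0.37 [[ -23.8   -7.6    5.3   15.8   20.4]
 [-117.1 -102.1  -91.9  -82.1  -74.5]
 [  65.9  105.5  125.7  129.7  134.2]]
```

Emit:
{"api": "drive_tool", "payload": {
  "increments": [
    {"dr":[0,0,0],"offset":[-0.001,0,-0.03],"gripper":-1},
    {"dr":[0,0,0],"offset":[0,0,-0.05],"gripper":-1},
    {"dr":[0,0,0],"offset":[0.03,0,0],"gripper":-1},
    {"dr":[0,0,0],"offset":[0.03,0,0],"gripper":-1},
    {"dr":[0,0,0],"offset":[0,0,0],"gripper":-1}
  ]
}}

```text
time: 17.2
ee_pos: [546.5, 64.2, 151.3]
orientation: [3.141, -0.002, 0.216]
force: [-0.1, -0.4, 0.6]
gripper_width: -0.1
grip_force: 0.0
```

Emit:
{"api": "drive_tool", "payload": {
  "increments": [
    {"dr":[0,0,0],"offset":[0,0,0.018],"gripper":-1},
    {"dr":[0,0,0],"offset":[0,0,0.018],"gripper":-1},
    {"dr":[0,0,0],"offset":[0,0,0],"gripper":-1}
  ]
}}

```text
time: 17.58
ee_pos: [542.4, 63.9, 113.8]
orientation: [-3.141, 0.004, 0.215]
force: [-0.1, -0.6, 0.3]
gripper_width: 0.1
grip_force: 0.0
```

Emit:
{"api": "drive_tool", "payload": {
  "increments": [
    {"dr":[0,0,0],"offset":[-0.008,0,0.001],"gripper":-1},
    {"dr":[0,0,0],"offset":[-0.008,0,0.003],"gripper":-1}
  ]
}}

```text
time: 17.82
ee_pos: [530.8, 60.7, 112.7]
orientation: [3.141, -0.005, 0.215]
force: [5.6, 1.9, 4.2]
gripper_width: 0.2
grip_force: 2.8
```

Emit:
{"api": "drive_tool", "payload": {
  "increments": [
    {"dr":[0,0,0],"offset":[-0.005,0,0.002],"gripper":-1},
    {"dr":[0,0,0],"offset":[-0.005,0,0.002],"gripper":-1}
  ]
}}

```text
time: 18.08
ee_pos: [521.2, 58.5, 108.3]
orientation: [3.141, -0.005, 0.215]
force: [5.6, 1.5, 1.2]
gripper_width: -0.1
grip_force: 2.5
```

Emit:
{"api": "drive_tool", "payload": {
  "increments": [
    {"dr":[0,0,0],"offset":[-0.005,0,0.002],"gripper":-1},
    {"dr":[0,0,0],"offset":[-0.005,0,0.003],"gripper":-1}
  ]
}}

```text
time: 18.32
ee_pos: [511.6, 56.2, 103.4]
orientation: [3.141, -0.005, 0.215]
force: [4.8, 0.7, 2.5]
gripper_width: -0.1
grip_force: 2.3
```

Emit:
{"api": "drive_tool", "payload": {
  "increments": [
    {"dr":[0,0,0],"offset":[-0.005,0,0.004],"gripper":-1},
    {"dr":[0,0,0],"offset":[-0.004,0,0.005],"gripper":-1}
  ]
}}

```text
time: 18.58
ee_pos: [501.7, 54.1, 93.8]
orientation: [3.141, -0.003, 0.215]
force: [4.0, 0.3, 3.8]
gripper_width: 0.1
grip_force: 2.3
```

Emit:
{"api": "drive_tool", "payload": {
  "increments": [
    {"dr":[0,0,0],"offset":[-0.004,0,0.006],"gripper":-1},
    {"dr":[0,0,0],"offset":[-0.004,0,0.006],"gripper":-1}
  ]
}}

```text
time: 18.82
ee_pos: [494.8, 52.7, 81.8]
orientation: [3.141, -0.004, 0.215]
force: [6.2, 1.2, 5.4]
gripper_width: -0.1
grip_force: 3.1
```

Emit:
{"api": "drive_tool", "payload": {
  "increments": [
    {"dr":[0,0,0],"offset":[-0.003,0,0.006],"gripper":-1},
    {"dr":[0,0,0],"offset":[-0.002,0,0.005],"gripper":-1}
  ]
}}

```text
time: 19.08
ee_pos: [487.4, 51.5, 70.0]
orientation: [-3.142, 0.001, 0.215]
force: [3.9, 0.3, 6.1]
gripper_width: 0.2
grip_force: 2.8
```

Emit:
{"api": "drive_tool", "payload": {
  "increments": [
    {"dr":[0,0,0],"offset":[0,0,0],"gripper":-1}
  ]
}}

```text
time: 19.2
ee_pos: [486.6, 51.5, 69.6]
orientation: [-3.141, 0.002, 0.215]
force: [0.6, -0.2, 2.7]
gripper_width: 0.0
grip_force: 0.9
```

```bash
python3 - <<'E'
from h import *
np.set_printoptions(precision=1,suppress=True)
look((("hub",82),("lever_tray",62),("jar",22)))
for cam in("scene","side"):
    im,d=ctrl.get_image(cam); P=cloud(cam,d); cv2.imwrite(f"pics/{cam}3.png",im[:,:,::-1])
    r=ctrl.outline_of("lever_tray",cam)
    if r:
        Q=np.array([tov(q) for q in P[r[0]["pixels"]&(d>0)]])
        print(cam,round(r[0]["score"],2),np.percentile(Q,[5,25,50,75,95],axis=0).T)
E
```

```text
tcp [-48.3  62.1  69.6] F vise [ 0.5 -0.3  2.7] t 19.2
wrist hub 0.64 [316.3 157.8] vise [ 1.5 61.5 82. ]
wrist lever_tray 0.9 [425.1 315.6] vise [-97.1  -6.1  62. ]
wrist jar 0.69 [569.9 293.9] vise [-129.1 -186.6   22. ]
side hub 0.87 [336.4 224.8] vise [-2.2 52.6 82. ]
side lever_tray 0.46 [344.3 183.9] vise [-99.1 -13.4  62. ]
side jar 0.83 [255.2 157.7] vise [ -21.8 -233.2   22. ]
scene hub 0.5 [302.2 194.6] vise [10.  67.1 82. ]
scene lever_tray 0.77 [307.5 242.1] vise [-95.9 -10.8  62. ]
scene jar 0.93 [386.5 321.7] vise [-163.8 -220.3   22. ]
scene 0.61 [[-117.3 -107.2  -92.7  -76.5  -52.6]
 [ -30.8  -16.    -2.8   12.9   27.3]
 [   6.3   62.6   64.    65.6   75.6]]
side 0.64 [[-69.8 -66.4 -63.8 -60.4 -57.2]
 [-17.5 -12.   -1.4   8.   11.3]
 [ 40.6  56.2  59.3  61.8  65.5]]
```

The force is up (6.1 N moving against 4.2 N before), so the squeeze has begun. Third stroke, with force checks.

Emit:
{"api": "drive_tool", "payload": {
  "increments": [
    {"dr":[0,0,0],"offset":[-0.002,0,-0.03],"gripper":-1},
    {"dr":[0,0,0],"offset":[0,0,-0.05],"gripper":-1},
    {"dr":[0,0,0],"offset":[0.03,0,0],"gripper":-1},
    {"dr":[0,0,0],"offset":[0.03,0,0],"gripper":-1},
    {"dr":[0,0,0],"offset":[0,0,0],"gripper":-1}
  ]
}}

```text
time: 20.62
ee_pos: [546.7, 64.2, 150.4]
orientation: [3.141, -0.002, 0.216]
force: [-0.9, 0.5, 0.3]
gripper_width: 0.3
grip_force: 0.0
```

Emit:
{"api": "drive_tool", "payload": {
  "increments": [
    {"dr":[0,0,0],"offset":[0,0,0.018],"gripper":-1},
    {"dr":[0,0,0],"offset":[0,0,0.018],"gripper":-1},
    {"dr":[0,0,0],"offset":[0,0,0],"gripper":-1}
  ]
}}

```text
time: 21.0
ee_pos: [542.5, 63.9, 112.8]
orientation: [-3.141, 0.004, 0.215]
force: [0.4, 0.7, 0.2]
gripper_width: -0.5
grip_force: 0.0
```

Emit:
{"api": "drive_tool", "payload": {
  "increments": [
    {"dr":[0,0,0],"offset":[-0.008,0,0.001],"gripper":-1},
    {"dr":[0,0,0],"offset":[-0.008,0,0.003],"gripper":-1}
  ]
}}

```text
time: 21.25
ee_pos: [531.2, 60.8, 111.8]
orientation: [3.141, -0.006, 0.215]
force: [5.0, 1.8, 3.7]
gripper_width: -0.0
grip_force: 3.4
```

Emit:
{"api": "drive_tool", "payload": {
  "increments": [
    {"dr":[0,0,0],"offset":[-0.005,0,0.002],"gripper":-1},
    {"dr":[0,0,0],"offset":[-0.005,0,0.002],"gripper":-1}
  ]
}}

```text
time: 21.5
ee_pos: [522.9, 58.7, 108.2]
orientation: [3.141, -0.009, 0.215]
force: [7.2, 2.2, 1.1]
gripper_width: -0.1
grip_force: 3.2
```

Emit:
{"api": "drive_tool", "payload": {
  "increments": [
    {"dr":[0,0,0],"offset":[-0.005,0,0.002],"gripper":-1},
    {"dr":[0,0,0],"offset":[-0.005,0,0.003],"gripper":-1}
  ]
}}

```text
time: 21.75
ee_pos: [513.6, 56.4, 103.4]
orientation: [3.14, -0.009, 0.215]
force: [7.6, 0.5, 3.7]
gripper_width: -0.0
grip_force: 3.2
```

Emit:
{"api": "drive_tool", "payload": {
  "increments": [
    {"dr":[0,0,0],"offset":[-0.005,0,0.004],"gripper":-1},
    {"dr":[0,0,0],"offset":[-0.004,0,0.005],"gripper":-1}
  ]
}}

```text
time: 22.0
ee_pos: [504.6, 54.3, 94.5]
orientation: [3.14, -0.009, 0.215]
force: [6.4, 1.2, 5.4]
gripper_width: -0.2
grip_force: 3.2
```

Emit:
{"api": "drive_tool", "payload": {
  "increments": [
    {"dr":[0,0,0],"offset":[0,0,0],"gripper":-1},
    {"dr":[0,0,0],"offset":[0,0,0],"gripper":-1}
  ]
}}

```text
time: 22.25
ee_pos: [503.0, 54.2, 93.7]
orientation: [3.14, -0.005, 0.215]
force: [5.2, 0.3, 4.4]
gripper_width: -0.2
grip_force: 2.9
```

```bash
python3 - <<'E'
from h import *
np.set_printoptions(precision=1,suppress=True)
look((("hub",82),("lever_tray",64)))
for cam in("scene","side"):
    im,d=ctrl.get_image(cam); P=cloud(cam,d); cv2.imwrite(f"pics/{cam}4.png",im[:,:,::-1])
    for r in ctrl.outline_of("lever_tray",cam)[:2]:
        Q=np.array([tov(q) for q in P[r["pixels"]&(d>0)]])
        print(cam,round(r["score"],2),np.percentile(Q,[5,25,50,75,95],axis=0).T)
E
```

```text
tcp [-31.8  61.3  93.7] F vise [ 5.1 -0.8  4.4] t 22.25
wrist lever_tray 0.86 [409.3 314.7] vise [-95.3  -4.4  64. ]
side hub 0.59 [338.8 225.4] vise [-4.7 57.1 82. ]
scene hub 0.77 [300.2 197. ] vise [ 0.5 66.6 82. ]
scene lever_tray 0.8 [305.3 238.8] vise [-91.7  -2.9  64. ]
scene 0.8 [[-117.2 -109.1  -95.6  -81.5  -61.7]
 [ -30.1  -16.8   -3.4   10.8   19.8]
 [  52.    63.    64.2   66.    75.7]]
scene 0.57 [[-37.3 -36.  -28.3 -18.6 -10.4]
 [-76.3 -75.8 -75.3 -72.9 -70.2]
 [ 38.   52.5  69.   84.9  91.3]]
side 0.72 [[-135.3 -127.  -116.6 -101.9  -95.3]
 [-104.2  -97.   -88.8  -80.3  -73.3]
 [   3.7   13.4   17.    18.6   20.3]]
```

Emit:
{"api": "drive_tool", "payload": {
  "increments": [
    {"dr":[0,0,0],"offset":[-0.004,0,0.006],"gripper":-1},
    {"dr":[0,0,0],"offset":[-0.003,0,0.005],"gripper":-1}
  ]
}}

```text
time: 23.15
ee_pos: [496.8, 52.9, 82.8]
orientation: [3.141, -0.006, 0.215]
force: [4.7, 0.7, 8.2]
gripper_width: -0.1
grip_force: 4.2
```

Emit:
{"api": "drive_tool", "payload": {
  "increments": [
    {"dr":[0,0,0],"offset":[0,0,0],"gripper":-1},
    {"dr":[0,0,0],"offset":[0,0,0],"gripper":-1}
  ]
}}

```text
time: 23.4
ee_pos: [495.4, 52.8, 82.4]
orientation: [3.141, -0.003, 0.215]
force: [4.1, 0.1, 5.4]
gripper_width: 0.4
grip_force: 2.9
```

The tangential force is 8.2 N moving and 5.4 N paused, which means about 65–90 N of squeeze: held tight and well under crushing. I'm retracting and checking.

Emit:
{"api": "drive_tool", "payload": {
  "increments": [
    {"dr":[0,0,0],"offset":[-0.003,0,-0.03],"gripper":-1},
    {"dr":[0,0,0],"offset":[0,0,-0.05],"gripper":-1},
    {"dr":[0,0,0],"offset":[-0.05,0,-0.05],"gripper":-1},
    {"dr":[0,0,0],"offset":[-0.05,0,0],"gripper":-1},
    {"dr":[0,0,0],"offset":[0,0,0],"gripper":-1}
  ]
}}

```text
time: 24.02
ee_pos: [393.6, 32.2, 204.8]
orientation: [-3.14, 0.005, 0.214]
force: [-0.1, -0.5, 0.2]
gripper_width: -0.3
grip_force: 0.0
```

```bash
python3 - <<'E'
from h import *
np.set_printoptions(precision=1,suppress=True)
look((("hub",82),("lever_tray",64)),("wrist",))
im,d=ctrl.get_image("wrist"); cv2.imwrite("pics/w5.png",cv2.resize(im[0:250,140:620,::-1],None,fx=1.66,fy=1.66))
for cam in("scene","side"):
    im,d=ctrl.get_image(cam); P=cloud(cam,d)
    for n,lo,hi in(("lever_tray",0,80),("jar",128,142)):
        for r in ctrl.outline_of(n,cam)[:1]:
            Q=np.array([tov(q) for q in P[r["pixels"]&(d>0)&(P[...,2]>lo)&(P[...,2]<hi)]])
            if len(Q)>10: print(cam,n,round(r["score"],2),np.percentile(Q,[5,25,50,75,95],axis=0).T)
E
```

```text
tcp [-143.4   62.9  204.8] F vise [-0.2 -0.4  0.2] t 24.025
wrist hub 0.7 [322.1  23.9] vise [ 4.6 58.1 82. ]
wrist lever_tray 0.68 [386.8 137.8] vise [-95.4  -2.1  64. ]
scene lever_tray 0.58 [[-117.  -107.6  -94.3  -81.3  -60.1]
 [ -29.8  -16.5   -3.2   10.4   19.9]
 [  57.5   63.2   64.3   66.1   75.9]]
scene jar 0.57 [[ -22.3  -15.2   -7.4    1.    11.3]
 [-118.6 -110.6 -101.8  -93.1  -83.2]
 [ 128.2  128.9  131.6  133.5  135.2]]
side lever_tray 0.74 [[-116.8 -105.6  -92.3  -79.1  -64.4]
 [ -25.8  -14.9   -1.6   10.2   23.7]
 [  57.    61.9   63.5   65.4   75.4]]
side jar 0.96 [[ -19.8  -10.7   -2.4    5.1   12.4]
 [-115.8 -106.   -97.   -89.   -81.8]
 [ 128.3  129.4  131.5  133.4  135.4]]
```

View pics/w5.png

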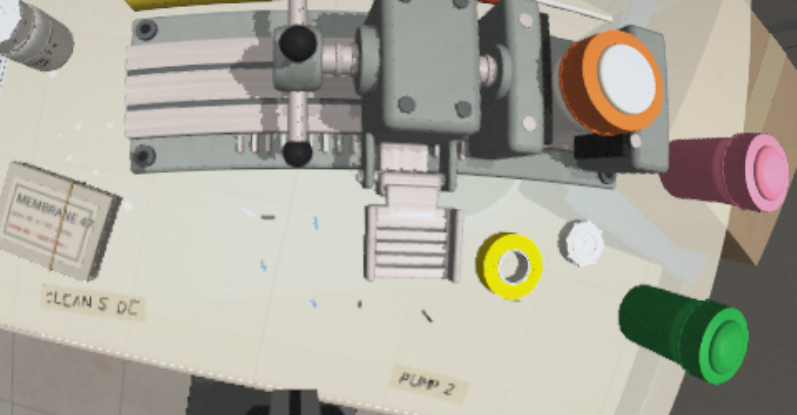

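The wrist crop shows the jar upright between both rubber faces, the jaw screwed out, the spokes at 0° and 90°, and the lever tray up (64 mm). The neighbouring things have not moved. Handing in.

```bash
python3 -c "
from cell import ctrl
print(ctrl.job_done())"
```

```text
the job is handed in; nothing more can be done
None
```

The orange-capped jar is clamped upright in the vise against the fixed jaw, with the lever up. From the spoke force I estimate a squeeze of about 65–90 N; the job is handed in, but no verdict came back.

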